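Put the model factory buildings back on their plots

ROBOT

A 6-joint arm with a two-finger parallel gripper is mounted at the origin on the work surface. World frame = base frame: x ahead of the robot, y to its left, z up, the work surface at z = 0. Lengths are in m, angles in rad, forces in N, time in s.
With the tool pointing down it reaches from about 0.3 to 0.875 m from the base axis. Payload 6.4 kg.
Tool frame: the origin (TCP) lies at the very end of the fingers, on their centre line; the grasp point (between the pads) lies 19 mm behind it; z points along the fingers, y is the line along which they close (so a half turn about z gives the same grasp; the last joint's range is limited). The gripper opens to 85 mm and grips with 20 to 120 N. Pads are 22 mm wide; open, the fingers measure 114 mm over their backs; the gripper's body (76 mm by 85 mm) begins 54 mm behind the grasp point. The pads swing forward as they close: fully open they stand 13 mm farther back than shut.
Start: joints at [-0.206, 0.181, 1.607, -0, 1.354, -0.206], TCP at [0.575, 0, 0.231] pointing down, gripper open.
Joint ranges: [-2.99, 2.99], [-0.89, 2.07], [0.3, 2.58], [-1.14, 4.28], [0, 2.63], [-3.12, 3.12]. Speed limits (rad/s): [2.57, 2.57, 3.01, 3.14, 3.14, 3.14].

INTERFACE

Orientations are given as a unit quaternion [w, x, y, z].
In Python, from bench import ctrl gives the robot as it stands.
- The arm moves only by the tool jog_arm, never from a script. Its argument "series" is a list that holds one entry, the list of rows, each a list of 7 numbers: the shift along the tool's x, y, z in mm, then the turn, a rotation vector about the tool's x, y, z in rad, then the finger opening in mm, from 0 to 85.4. In form: [[[tx, ty, tz, rx, ry, rz, gripper], ...]]. A call has exactly 10 rows; each row shifts and turns the commanded pose from where the row before left it, along the tool's axes as they then stand; what a row does not reach is not made up. A row lasts 1/10 s, in which the tool goes at most 50 mm and 8.59 degrees, less where a joint would pass 70% of its speed; a pose out of reach is approached as far as the arm can. A call with a gripper value outside its range is refused whole. The fingers move at their own pace and stop on an object; the grip force is fixed at half the most. Time passes only in rows, so rows that do not move let the fingers close, or fill a call up. It gives the time, the measured TCP pose, the force, the opening and the grip force at its end, in the units of the state.
- ctrl.get_obs(): the state, without advancing time (a new reading comes with each control period).
- ctrl.camera(name): name is "scene" or "side" or "wrist"; returns a dict with "frame" (480x640x3 uint8, blue, green, red), "z_map" (480x640 float32, m along the optical axis (not along the pixel's ray), 0 where there is no reading), "fx", "fy", "cx", "cy" (pixels), "k1" (the pictures are not rectified: a ray, as slopes to the right and down, at radius r is drawn at 1 + k1 r^2 times it, then the intrinsics apply), "xyz" and "rotation" of the camera in the world. Camera axes: x right, y down, z forward; pixel columns grow to the right and rows downward; lengths in m; the calibration is good to about 2 mm. A picture is of the moment at which its call begins.
- ctrl.hand_in(): hands the job in; it is judged then, once.
The state is a dict: "time_s": time; "q": joint angles; "dq": joint speeds; "joint_efforts": joint torques, N m; "eef_pos": TCP position; "eef_rot": TCP orientation; "wrist_force": force on the tool from outside, world axes, zero at the start; "torque": the same for the moment, N m; "opening": opening from 0.0 (shut) to 1.0 (fully open); "grasp_force": force on a finger pad.
Only numpy, scipy, OpenCV 4.12 (cv2) and the standard library are available. Lean on these libraries where they do the work, as an engineer would, in place of code of your own. Each camera call takes 0.05 s, during which the arm holds its last target. There are 200 camera calls.

TASK

The four factory models - gas holder, oil tank, chimney and hall - were lifted off the railway layout for cleaning and left standing about. Put each one back upright on the foundation plot whose dark footprint has the shape and size of its base, centred on the footprint and squared up with it. Set them down rather than dropping them, and leave the parked railcar where it is.

Things in the scene. Friction and masses are not known exactly. Their poses are not given: they have to be found in the camera images.
- gas_holder: Model of a spherical gas holder on legs: a grey sphere of 54 mm diameter, centre 55 mm above the underside, with a straight upright belt round its equator (55 mm diameter, from 48 to 62 mm up; grip it there), on a round base disc of 76 mm diameter and 4 mm thickness. 85 mm tall. The heavier base keeps it upright. Loose, under 0.2 kg. Origin: centre of the underside, z up.
- oil_tank: Model of an oil tank: a plain grey upright cylinder of 42 mm diameter from 4 to 52 mm up, two small vents on the roof to 57 mm, on a round base disc of 50 mm diameter and 4 mm thickness. Loose, under 0.2 kg. Origin: centre of the underside, z up.
- chimney: Model of a factory chimney: a slim light upright round stack of 20 mm diameter from 18 to 112 mm up, on a 28 mm square brick plinth (4 to 18 mm up) on a square base plate 48 x 48 x 4 mm, whose sides run along the body's x and y. Loose, under 0.2 kg. Origin: centre of the underside, z up.
- hall: Model of a factory hall, light walls, dark windows, dark pitched roof: walls 80 mm long (own x) by 38 mm wide (own y), upright from 4 to 42 mm up; roof ridge along x at 53 mm; thin eaves overhang the long walls by 2 mm and do not hinder fingers; on an oblong base plate 88 (x) x 44 (y) x 4 mm. Loose, under 0.2 kg. Origin: centre of the underside, z up.
- plot_big_round: Foundation plot of the gas holder: light round plate of 92 mm diameter with a dark round footprint, 76 mm diameter, in its middle. Fixed, flat, its top 3 mm above the layout. Origin: centre of the underside, z up.
- plot_small_round: Foundation plot of the oil tank: light round plate of 66 mm diameter with a dark round footprint, 50 mm diameter, in its middle. Fixed, flat, its top 3 mm above the layout. Origin: centre of the underside, z up.
- plot_square: Foundation plot of the chimney: light square plate 64 x 64 mm with a dark square footprint, 48 x 48 mm, in its middle, sides along the plot's x and y. Fixed, flat, its top 3 mm above the layout. Origin: centre of the underside, z up.
- plot_oblong: Foundation plot of the hall: light oblong plate 104 (own x) x 60 (own y) mm with a dark oblong footprint, 88 (x) x 44 (y) mm, in its middle. Fixed, flat, its top 3 mm above the layout. Origin: centre of the underside, z up.
- railcar: Silver model railcar to be left alone, 120 mm long (own y), 19 wide, 27 tall, loose on the track that crosses the layout left to right between the two rows of models and plots; roof 33 mm above the layout. Origin: centre of its underside, 6 mm above the layout. Unlisted: bus, van, tree (up to 42 mm tall) in the nearer row; viaduct, platform, hill (up to 126 mm) around the working area.
Mind the look-alikes: they are no part of the job. What is shaped like the plot_square but pink is not meant. What is shaped like the chimney but red is not meant.

How it is judged:
By the outcome, as a careful person would: the job done as asked, in the order asked, and still so for the second after the job is handed in, with the robot touching nothing.
It also fails if it takes over 112 s, if anything falls off the work surface, if the arm or the gripper's body presses on something with over 40 N, if the wrist force passes 120 N, or if a joint passes its speed limit or range.

## Working session

There is one attempt and no reset: what is moved stays moved. The work goes in short steps, Python scripts to look and compute and a tool call to move; the robot and the scene stay as the last step left them, time stands still between calls to the robot, and variables do not carry over. Pictures are saved under pics/ and viewed, at most 14 in all, crops included, and the job is handed in when it is done.

Besides the shell and the picture viewer there is one more tool, called after "Request:" by a JSON object that holds its "name" and its "arguments". jog_arm: Moves the arm, as the interface text tells. Its arguments: {"type":"object","properties":{"series":{"type":"array"}},"required":["series"]}

```bash
ls; mkdir -p pics; cat > h.py <<'E'
import numpy as np, cv2
from bench import ctrl
def grab(n):
    c=ctrl.camera(n); np.save(f'/tmp/{n}.npy',c,allow_pickle=True); return c
def load(n): return np.load(f'/tmp/{n}.npy',allow_pickle=True).item()
def R(c):
    r=np.array(c['rotation'],float)
    if r.size==4:
        from scipy.spatial.transform import Rotation as Q
        return Q.from_quat([r[1],r[2],r[3],r[0]]).as_matrix()
    return r.reshape(3,3)
def rays(c,uv):
    uv=np.asarray(uv,float).reshape(-1,2)
    d=np.c_[(uv[:,0]-c['cx'])/c['fx'],(uv[:,1]-c['cy'])/c['fy']]; s=d.copy()
    for _ in range(20): s=d/(1+c['k1']*(s**2).sum(1,keepdims=True))
    return s
def onz(c,uv,z):
    s=rays(c,uv); w=np.c_[s,np.ones(len(s))]@R(c).T; o=np.array(c['xyz'])
    return o+w*((z-o[2])/w[:,2])[:,None]
def cloud(c):
    v,u=np.mgrid[:480,:640]; s=rays(c,np.c_[u.ravel(),v.ravel()])
    z=c['z_map'].ravel()[:,None]
    P=(np.c_[s,np.ones(len(s))]*z)@R(c).T+np.array(c['xyz']); P[z[:,0]==0]=np.nan
    return P.reshape(480,640,3)
E
python3 - <<'E'
from h import *
for n in ['scene','side','wrist']:
    c=grab(n); cv2.imwrite(f'pics/{n}0.png',c['frame']); print(n,c['xyz'],np.round(R(c),3).tolist(),c['fx'],c['k1'])
print(ctrl.get_obs())
E
```

```text
pics
scene [1.1463216  0.3673726  1.00331032] [[-0.527, 0.674, -0.517], [0.85, 0.425, -0.312], [0.01, -0.604, -0.797]] 617.6691446787646 -0.04196485972141332
side [ 0.03844332 -0.61947521  0.9711285 ] [[0.793, -0.471, 0.387], [-0.61, -0.615, 0.5], [0.002, -0.632, -0.775]] 549.7519423426224 -0.1441479903468104
wrist [0.57475085 0.0792494  0.37305104] [[1.0, 0.001, -0.002], [0.0, -0.952, -0.306], [-0.002, 0.306, -0.952]] 349.8211476462413 -0.06789487827388244
{'time_s': 0.15, 'q': array([-2.06333761e-01,  1.81378840e-01,  1.60778793e+00, -3.99245578e-05,
        1.35378949e+00, -2.06287908e-01]), 'dq': array([ 1.23490146e-03, -1.38325233e-03, -4.16440606e-03, -1.09493957e-03,
       -5.58497137e-05,  5.26395888e-04]), 'joint_efforts': array([ 1.94259010e-03, -4.45260644e+01, -3.51692533e+01, -1.26067753e-04,
        5.82284134e-03,  2.14055274e-05]), 'eef_pos': array([5.74572009e-01, 7.49738378e-05, 2.30581703e-01]), 'eef_rot': array([-5.59975917e-04,  7.07119780e-01,  7.07093454e-01, -3.89436506e-04]), 'wrist_force': array([-0.47495401, -0.40350932, -0.89144505]), 'torque': array([-0.04470558,  0.04960446,  0.00684546]), 'grasp_force': 0.0, 'opening': 0.9979070306097153}
```

View pics/scene0.png

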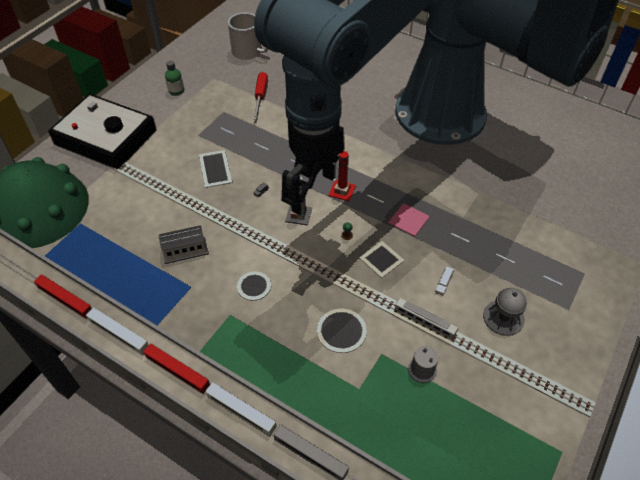

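View pics/side0.png

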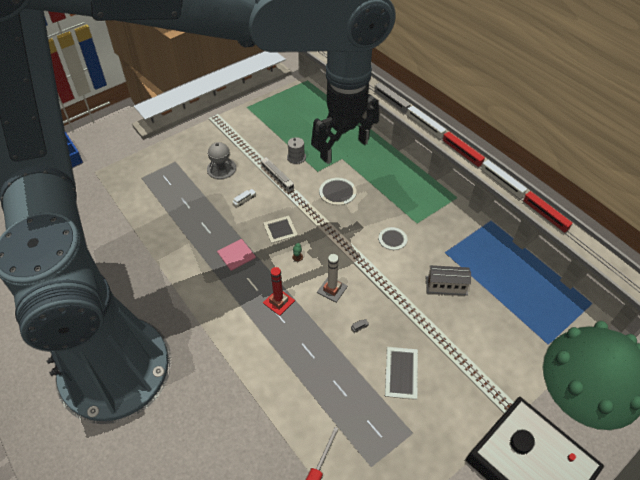

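The scene view shows the hall (183,245), oil tank (423,363), gas holder (505,310), and the chimney partly hidden at (297,213). Plots are big round (342,330), small round (254,286), square (382,260) and oblong (215,168). The side view shows the chimney clearly at (333,280), with the red look-alike at (278,290).

```bash
cat > m.py <<'E'
from h import *
seeds={'big':((342,330),(337,191)),'small':((254,286),(393,238)),'square':((382,260),(281,229)),'oblong':((215,168),(401,372))}
def layout(c):
    P=cloud(c); ok=(P[...,0]>.35)&(P[...,0]<.75)&(abs(P[...,1])<.3)&(P[...,2]<.05)
    return np.nanmedian(P[...,2][ok])
if __name__=='__main__':
  for i,n in enumerate(['scene','side']):
    c=load(n); P=cloud(c); print(n,'layout z',layout(c))
    g=cv2.cvtColor(c['frame'],cv2.COLOR_BGR2GRAY)
    for k,s in seeds.items():
        u,v=s[i]; w=60; sub=g[max(v-w,0):v+w,max(u-w,0):u+w]; 
        loc=g[v-8:v+9,u-8:u+9]; t=np.median(loc); 
        hi=np.percentile(g[v-35:v+35,u-35:u+35],97)
        m=(g<(t+hi)/2).astype(np.uint8); 
        # bright ring enclosing: flood region
        mask=np.zeros((482,642),np.uint8); cv2.floodFill(m,mask,(u,v),2)
        cs,_=cv2.findContours((m==2).astype(np.uint8),cv2.RETR_EXTERNAL,cv2.CHAIN_APPROX_NONE)
        q=max(cs,key=cv2.contourArea).reshape(-1,2)
        W=onz(c,q,layout(c)+.003)[:,:2]*1000
        r=cv2.minAreaRect(W.astype(np.float32)); e=cv2.fitEllipse(W.astype(np.float32))
        print(k,t,hi,len(q),'rect',np.round(r[0],1),np.round(r[1],1),round(r[2],1),'ell',np.round(e[0],1),np.round(e[1],1),'z',np.round(P[v,u,2],4))
E
python3 m.py
python3 - <<'E'
from h import *
# object clouds: points above layout, clustered on grid from both cameras
for n in ['scene','side']:
    c=load(n);P=cloud(c); ok=(P[...,2]>.02)&(P[...,2]<.14)&(P[...,0]>.3)&(P[...,0]<.8)&(abs(P[...,1])<.42)
    k,l,st,ce=cv2.connectedComponentsWithStats(ok.astype(np.uint8))
    print(n)
    for i in range(1,k):
        if st[i,4]>40:
            q=P[l==i]; print(st[i].tolist(),np.round(np.nanmin(q,0),3),np.round(np.nanmax(q,0),3),np.round(np.nanmedian(q,0),3))
E
```

```text
scene layout z 0.0012477168755933299
big 58.0 178.0 109 rect [648.2 106.3] [75.3 73.9] 32.0 ell [647.5 106.2] [73.8 74.6] z 0.0053
small 59.0 178.0 66 rect [653.9 -87.6] [46.2 48.5] 32.2 ell [653.9 -87.8] [47.7 48.1] z 0.0059
square 49.0 170.0 65 rect [466.2  91.1] [48.4 47.3] 73.2 ell [466.3  91.2] [53.8 54.8] z 0.0046
oblong 58.0 176.0 89 rect [ 444.9 -344.8] [87.7 43.5] 46.5 ell [ 444.7 -345.1] [ 48.2 102.8] z 0.0024
side layout z 0.0008099856939562944
big 86.0 207.0 76 rect [648.  101.4] [71.9 71.4] 52.3 ell [647.1 100.9] [71.8 73.3] z 0.0041
small 90.0 212.0 52 rect [653.2 -92.6] [48.2 47. ] 12.3 ell [653.2 -92.2] [46.9 47.7] z 0.0023
square 79.0 206.0 65 rect [465.3  87. ] [47.6 48. ] 72.9 ell [465.4  86.9] [52.2 55.3] z 0.0012
oblong 90.0 213.0 124 rect [ 443.2 -349.1] [88.6 42.6] 47.0 ell [ 443.3 -349.7] [ 47.4 106.5] z 0.0028
scene
[337, 151, 12, 38, 333] [ 0.341 -0.082  0.02 ] [ 0.363 -0.058  0.115] [ 0.356 -0.066  0.076]
[343, 222, 10, 10, 75] [ 0.444 -0.006  0.021] [0.463 0.013 0.043] [0.455 0.004 0.035]
[159, 225, 46, 32, 1007] [ 0.613 -0.298  0.02 ] [ 0.704 -0.212  0.05
[... 284 characters left out ...]
46, 26, 31, 613] [0.619 0.248 0.02 ] [0.663 0.289 0.06 ] [0.648 0.27  0.051]
side
[288, 138, 16, 20, 281] [0.618 0.237 0.02 ] [0.658 0.285 0.058] [0.633 0.254 0.048]
[207, 142, 24, 29, 425] [0.435 0.317 0.021] [0.49  0.367 0.087] [0.458 0.333 0.065]
[261, 158, 33, 31, 334] [0.541 0.163 0.02 ] [0.564 0.287 0.038] [0.55  0.219 0.03 ]
[293, 243, 9, 13, 91] [ 0.438 -0.014  0.022] [0.46  0.007 0.044] [ 0.448 -0.005  0.033]
[327, 254, 12, 34, 320] [ 0.447 -0.128  0.02 ] [ 0.467 -0.104  0.116] [ 0.453 -0.122  0.079]
[429, 265, 42, 25, 893] [ 0.612 -0.301  0.02 ] [ 0.699 -0.215  0.057] [ 0.651 -0.264  0.046]
[270, 267, 13, 36, 324] [ 0.339 -0.086  0.02 ] [ 0.36  -0.065  0.116] [ 0.346 -0.08   0.081]
```

```bash
cat > f.py <<'E'
from h import *
from scipy.optimize import least_squares
def cyl(P,c0,r,z0,z1):
    q=P[(np.hypot(P[...,0]-c0[0],P[...,1]-c0[1])<r+.012)&(P[...,2]>z0)&(P[...,2]<z1)]
    s=least_squares(lambda p:np.hypot(q[:,0]-p[0],q[:,1]-p[1])-r,c0,loss='soft_l1',f_scale=.001)
    return np.round(s.x*1000,1),len(q),round(1e3*np.median(abs(s.fun)),2)
def sph(P,c0,r=.027,h=.055):
    q=P[(np.linalg.norm(P-np.array([*c0,h]),axis=-1)<r+.012)&(P[...,2]>.063)]
    s=least_squares(lambda p:np.linalg.norm(q-p,axis=1)-r,[*c0,h],loss='soft_l1',f_scale=.001)
    return np.round(s.x*1000,1),len(q)
def hall(P,c0):
    q=P[(np.hypot(P[...,0]-c0[0],P[...,1]-c0[1])<.065)&(P[...,2]>.036)]
    r=cv2.minAreaRect((q[:,:2]*1000).astype(np.float32))
    return np.round(r[0],1),np.round(r[1],1),round(r[2],1),len(q)
if __name__=='__main__':
  for n in ['scene','side']:
    P=cloud(load(n)); print(n)
    print('tank',cyl(P,(.641,.266),.021,.01,.046))
    print('gas',sph(P,(.466,.347)),cyl(P,(.466,.347),.0275,.050,.060))
    print('chim',cyl(P,(.457,-.116),.010,.025,.105))
    print('red',cyl(P,(.352,-.072),.010,.025,.105))
    print('hall',hall(P,(.658,-.256)))
c=load('side'); cv2.imwrite('pics/crop.png',cv2.resize(c['frame'][240:330,280:490],None,fx=3.8,fy=3.8,interpolation=cv2.INTER_CUBIC))
E
python3 f.py
```

```text
scene
tank (array([640. , 268.2]), 234, np.float64(0.59))
gas (array([463.1, 351.4,  55.5]), 578) (array([462.5, 351.6]), 99, np.float64(0.78))
chim (array([ 461.1, -112.8]), 16, np.float64(0.64))
red (array([348.8, -70. ]), 242, np.float64(0.93))
hall (array([ 657.7, -256.5]), array([48.1, 84.7]), 48.4, 792)
side
tank (array([640. , 263.9]), 172, np.float64(1.02))
gas (array([463.5, 348. ,  54.1]), 237) (array([463.8, 348.2]), 73, np.float64(0.99))
chim (array([ 458.3, -116. ]), 220, np.float64(0.63))
red (array([350. , -73.3]), 221, np.float64(0.65))
hall (array([ 657.7, -259.4]), array([45.5, 84.3]), 47.7, 708)
```

View pics/wrist0.png

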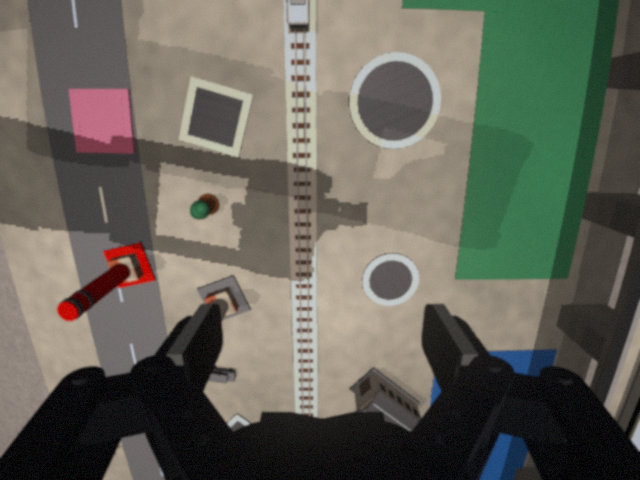

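View pics/crop.png

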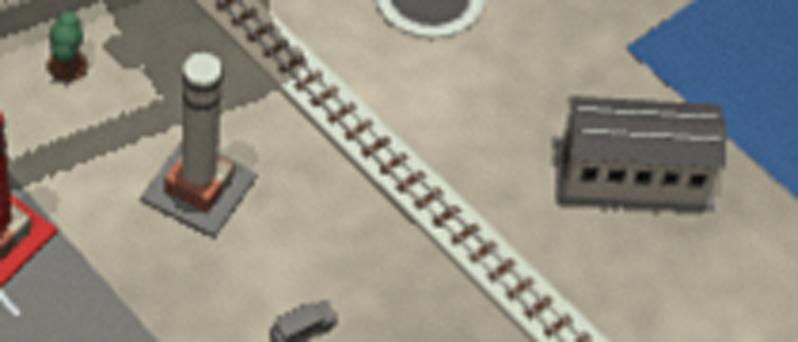

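The wrist view shows the square plot (215,115), big round (395,100), small round (390,280), the chimney's plate (225,297) and the hall (385,400). The crop shows the chimney plate's visible corners at (142,200), (215,237) and (256,176), and the hall standing upright at (640,155).

```bash
cat > w.py <<'E'
from h import *
def dark(c,seed,z,w=45):
    g=cv2.cvtColor(c['frame'],cv2.COLOR_BGR2GRAY); u,v=seed
    t=np.median(g[v-6:v+7,u-6:u+7]); hi=np.percentile(g[max(v-w,0):v+w,max(u-w,0):u+w],97)
    m=(g<(t+hi)/2).astype(np.uint8); cv2.floodFill(m,np.zeros((482,642),np.uint8),(u,v),2)
    cs,_=cv2.findContours((m==2).astype(np.uint8),cv2.RETR_EXTERNAL,cv2.CHAIN_APPROX_NONE)
    q=max(cs,key=cv2.contourArea).reshape(-1,2); W=(onz(c,q,z)[:,:2]*1000).astype(np.float32)
    r=cv2.minAreaRect(W); e=cv2.fitEllipse(W)
    return 'rect',np.round(r[0],1),np.round(r[1],1),round(r[2],1),'ell',np.round(e[0],1),np.round(e[1],1)
E
python3 - <<'E'
from w import *
c=load('wrist')
for k,s in {'big':(395,100),'small':(390,280),'square':(218,115)}.items(): print(k,dark(c,s,.004))
# chimney plate corners
c=load('side'); q=np.array([[142,200],[215,237],[256,176]])/3.8+[280,240]-0.37
W=onz(c,q,.005)[:,:2]*1000; d=np.diff(W,axis=0); print(W.round(1),np.hypot(*d.T),np.degrees(np.arctan2(d[:,1],d[:,0])), (W[0]+W[2])/2)
c=load('wrist'); w=c['frame'][250:340,170:280]; cv2.imwrite('pics/cw.png',cv2.resize(w,None,fx=6,fy=6,interpolation=cv2.INTER_CUBIC))
E
```

```text
big ('rect', array([646.6, 105.2]), array([75.1, 74.5]), 26.9, 'ell', array([646.6, 105.2]), array([74.2, 74.6]))
small ('rect', array([652.8, -88.3]), array([48.9, 48.5]), 50.1, 'ell', array([653.1, -88.5]), array([48. , 48.4]))
square ('rect', array([465.4,  90.3]), array([47.7, 47.5]), 73.2, 'ell', array([465.4,  90.4]), array([54.5, 55.2]))
[[ 426.3 -106.1]
 [ 443.3 -149.7]
 [ 486.6 -132.1]] [46.77508094 46.74780852] [-68.76151883  22.09108943] [ 456.45012823 -119.11776225]
```

View pics/cw.png

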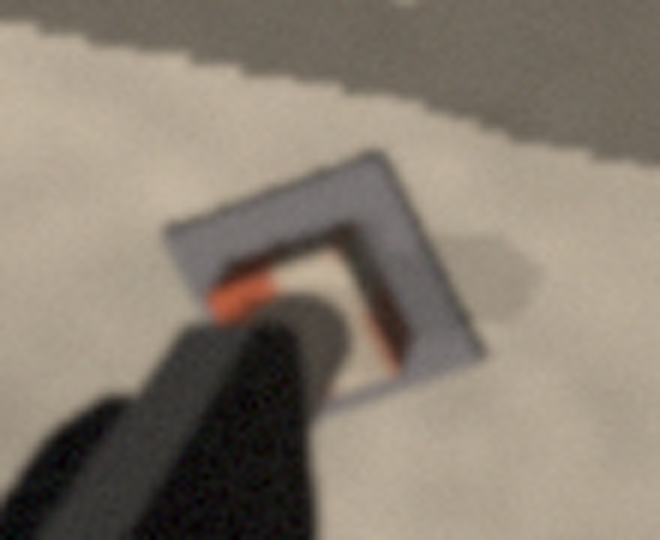

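Request:
{"name": "jog_arm", "arguments": {"series": [[[-19,-19.3,8,0,0,0,85],[-19,-19.3,8,0,0,0,85],[-19,-19.3,8,0,0,0,85],[-19,-19.3,8,0,0,0,85],[-19,-19.3,8,0,0,0,85],[-18.5,-19.1,8,0,0,0,85],[0,0,29.5,0,0,0,85],[0,0,29.5,0,0,0,85],[0,0,29.5,0,0,0,85],[0,0,29.5,0,0,0,85]]]}}

```text
time_s: 1.15
eef_pos: [0.4592, -0.1135, 0.0642]
eef_rot: [0.0, 0.707, 0.707, 0.0]
wrist_force: [0.4, -0.0, -0.2]
opening: 0.995
grasp_force: 0.0
```

```bash
python3 - <<'E'
from h import *
c=load('wrist'); q=np.array([[165,230],[378,153],[487,355]])/6+[170,250]-.42
W=onz(c,q,.005)[:,:2]*1000; d=np.diff(W,axis=0); print(W.round(1),np.hypot(*d.T),np.degrees(np.arctan2(d[:,1],d[:,0])), (W[0]+W[2])/2)
E
```

```text
[[ 428.1  -98.7]
 [ 471.4  -82.1]
 [ 489.6 -125.5]] [46.44010852 47.07035367] [ 20.92724681 -67.31455541] [ 458.81694528 -112.10301247]
```

Request:
{"name": "jog_arm", "arguments": {"series": [[[0,0,0,0,0,0,5],[0,0,0,0,0,0,5],[0,0,0,0,0,0,5],[0,0,0,0,0,0,5],[0,0,0,0,0,0,5],[0,0,0,0,0,0,5],[0,0,0,0,0,0,5],[0,0,-20,0,0,0,5],[0,0,-20,0,0,0,5],[0,0,-20,0,0,0,5]]]}}

```text
time_s: 2.15
eef_pos: [0.459, -0.1132, 0.1257]
eef_rot: [-0.001, 0.707, 0.707, -0.0]
wrist_force: [0.5, -0.3, -0.7]
opening: 0.218
grasp_force: 58.5
```

Request:
{"name": "jog_arm", "arguments": {"series": [[[40.6,1.3,0,0,0,0,5],[40.6,1.3,0,0,0,0,5],[40.6,1.3,0,0,0,0,5],[40.6,1.3,0,0,0,0,5],[40.6,1.3,0,0,0,0,5],[0,0,0,0,0,0.135,5],[0,0,0,0,0,0.135,5],[0,0,0,0,0,0.135,5],[0,0,0,0,0,0.135,5],[0,0,0,0,0,0.134,5]]]}}

```text
time_s: 3.15
eef_pos: [0.4655, 0.0897, 0.125]
eef_rot: [-0.0, 0.902, 0.431, -0.0]
wrist_force: [0.7, 0.3, -1.0]
opening: 0.22
grasp_force: 58.6
```

Request:
{"name": "jog_arm", "arguments": {"series": [[[0,0,15,0,0,0,5],[0,0,15,0,0,0,5],[0,0,10,0,0,0,5],[0,0,6,0,0,0,5],[0,0,2,0,0,0,5],[0,0,0,0,0,0,5],[0,0,0,0,0,0,5],[0,0,0,0,0,0,5],[0,0,0,0,0,0,5],[0,0,0,0,0,0,5]]]}}

```text
time_s: 4.15
eef_pos: [0.4661, 0.0895, 0.0776]
eef_rot: [0.0, 0.901, 0.434, 0.0]
wrist_force: [-0.4, 0.6, -0.3]
opening: 0.217
grasp_force: 58.6
```

```bash
python3 - <<'E'
from f import *
for n in ['scene','side']:
    c=grab(n);P=cloud(c); print(n,cyl(P,(.4655,.0895),.010,.045,.08))
    cv2.imwrite(f'pics/{n}1.png',c['frame'])
a=load('scene')['frame'][190:300,330:440]; b=load('side')['frame'][160:270,230:340]
cv2.imwrite('pics/p1.png',np.hstack([cv2.resize(x,(400,400),interpolation=cv2.INTER_CUBIC) for x in (a,b)]))
E
```

```text
scene (array([465.3,  91.2]), 105, np.float64(0.7))
side (array([466.9,  88.7]), 92, np.float64(0.79))
```

View pics/p1.png

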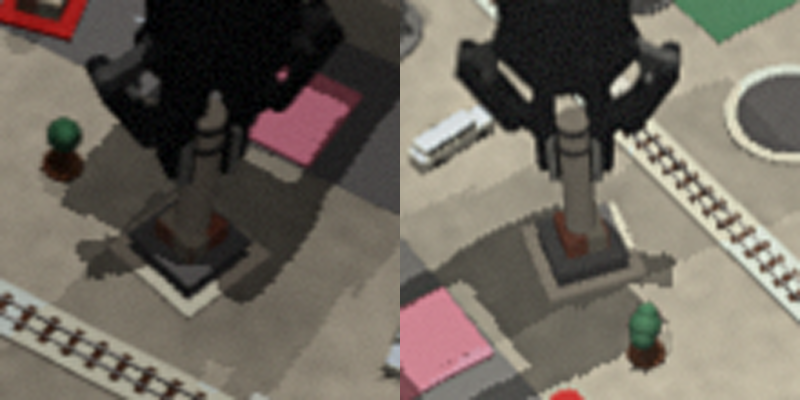

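The chimney hangs above the square plot with its plate aligned (left panel about (190,245), right panel about (580,250)). Next is the lowering.

Request:
{"name": "jog_arm", "arguments": {"series": [[[-0.7,0.3,2,0,0,0,5],[0,0,2,0,0,0,5],[0,0,2,0,0,0,5],[0,0,2,0,0,0,5],[0,0,1,0,0,0,5],[0,0,0.6,0,0,0,5],[0,0,0.4,0,0,0,5],[0,0,0.2,0,0,0,5],[0,0,0,0,0,0,5],[0,0,0,0,0,0,5]]]}}

```text
time_s: 5.25
eef_pos: [0.466, 0.0887, 0.0693]
eef_rot: [0.0, 0.901, 0.434, -0.0]
wrist_force: [-10.4, -1.9, 24.8]
opening: 0.22
grasp_force: 61.4
```

Request:
{"name": "jog_arm", "arguments": {"series": [[[0,0,-0.8,0,0,0,5],[0,0,-0.4,0,0,0,5],[0,0,0,0,0,0,5],[0,0,0,0,0,0,26],[0,0,0,0,0,0,34],[0,0,0,0,0,0,60],[0,0,0,0,0,0,85],[0,0,0,0,0,0,85],[0,0,-20,0,0,0,85],[0,0,-40,0,0,0,85]]]}}

```text
time_s: 6.25
eef_pos: [0.4629, 0.0889, 0.126]
eef_rot: [-0.002, 0.901, 0.433, -0.003]
wrist_force: [1.1, -0.5, -0.2]
opening: 0.994
grasp_force: 0.0
```

Request:
{"name": "jog_arm", "arguments": {"series": [[[0,0,-20,0,0,0,85],[0,0,-20,0,0,0,85],[28.9,-23.6,0,0,0,0,85],[28.9,-23.6,0,0,0,0,85],[28.9,-23.6,0,0,0,0,85],[28.9,-23.6,0,0,0,0,85],[28.9,-23.6,0,0,0,0,85],[28.9,-23.6,0,0,0,0,85],[28.9,-23.6,0,0,0,0,85],[0,0,0,0,0,0,85]]]}}

```text
time_s: 7.25
eef_pos: [0.4622, 0.3538, 0.1682]
eef_rot: [-0.001, 0.9, 0.435, 0.0]
wrist_force: [-0.1, -0.4, 0.8]
opening: 0.991
grasp_force: 0.0
```

```bash
python3 - <<'E'
from f import *
for n in ['scene','side']:
    c=grab(n);P=cloud(c); print(n,cyl(P,(.4655,.0895),.010,.025,.105), cyl(P,(.4655,.0895),.010,.025,.05),cyl(P,(.4655,.0895),.010,.08,.105),cyl(P,(.459,-.115),.010,.025,.105)[1])
    print('hall',hall(P,(.658,-.256)))
c=grab('wrist');cv2.imwrite('pics/w2.png',c['frame'])
a=load('scene')['frame'][190:300,330:440]; b=load('side')['frame'][160:270,230:340]
cv2.imwrite('pics/p2.png',np.hstack([cv2.resize(x,(400,400),interpolation=cv2.INTER_CUBIC) for x in (a,b)]))
print(ctrl.get_obs()['eef_pos'])
E
```

```text
scene (array([464.8,  90.4]), 265, np.float64(0.69)) (array([464.8,  90.4]), 84, np.float64(0.63)) (array([465.2,  90.4]), 85, np.float64(0.74)) 0
hall (array([ 658.2, -255.7]), array([47.3, 85.2]), 50.3, 782)
side (array([466.2,  87.1]), 212, np.float64(0.72)) (array([466.,  87.]), 63, np.float64(0.72)) (array([466. ,  87.1]), 67, np.float64(0.63)) 0
hall (array([ 657.5, -260. ]), array([46.8, 85.1]), 47.7, 704)
[0.46251168 0.34959579 0.16777082]
  return _methods._mean(a, axis=axis, dtype=dtype,
  ret = ret.dtype.type(ret / rcount)
```

View pics/p2.png

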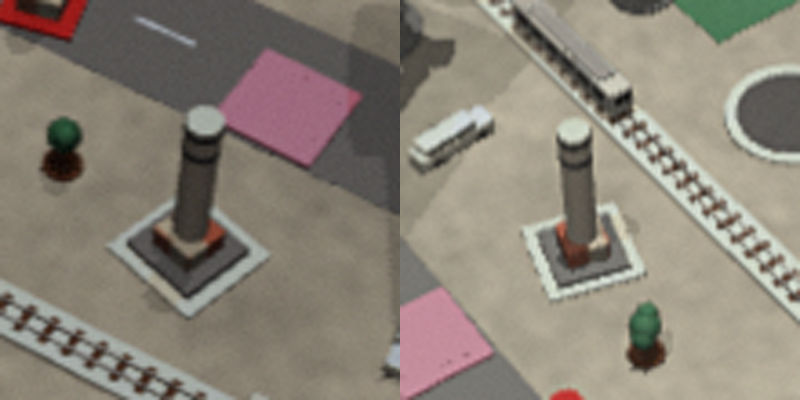

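The chimney stands upright and centred in its square footprint, left panel (190,250) and right panel (582,255). Next is the gas holder.

Request:
{"name": "jog_arm", "arguments": {"series": [[[0.6,0.3,30,0,0,0,85],[0,0,30,0,0,0,85],[0,0,30,0,0,0,85],[0,0,25,0,0,0,85],[0,0,15,0,0,0,85],[0,0,6,0,0,0,85],[0,0,0,0,0,0,45],[0,0,0,0,0,0,45],[0,0,0,0,0,0,45],[0,0,0,0,0,0,45]]]}}

```text
time_s: 8.4
eef_pos: [0.465, 0.3509, 0.0342]
eef_rot: [0.0, 0.901, 0.434, 0.002]
wrist_force: [0.5, 1.0, 5.0]
opening: 0.622
grasp_force: 63.5
```

Request:
{"name": "jog_arm", "arguments": {"series": [[[0,0,0,0,0,0,45],[0,0,0,0,0,0,45],[0,0,-10,0,0,0,45],[0,0,-15,0,0,0,45],[0,0,-15,0,0,0,45],[0,0,-15,0,0,0,45],[0,0,-5,0,0,0,45],[0,0,0,0,0,0,45],[0,0,0,0,0,0,45],[0,0,0,0,0,0,45]]]}}

```text
time_s: 9.4
eef_pos: [0.4629, 0.3499, 0.0915]
eef_rot: [0.0, 0.901, 0.434, -0.001]
wrist_force: [0.0, -0.1, -1.8]
opening: 0.622
grasp_force: 63.2
```

```bash
python3 - <<'E'
from h import *
a=grab('scene')['frame'][240:360,440:580]; b=grab('side')['frame'][90:210,150:290]
cv2.imwrite('pics/p3.png',np.hstack([cv2.resize(x,(400,343),interpolation=cv2.INTER_CUBIC) for x in (a,b)]))
o=ctrl.get_obs();print(o['eef_pos'],o['eef_rot'],o['wrist_force'],o['grasp_force'])
E
```

```text
[0.46297573 0.34995553 0.09144986] [ 2.32601872e-06  9.01138356e-01  4.33530918e-01 -7.78681236e-04] [-0.75450012  0.52624604 -1.37078241] 63.21246262639761
```

View pics/p3.png

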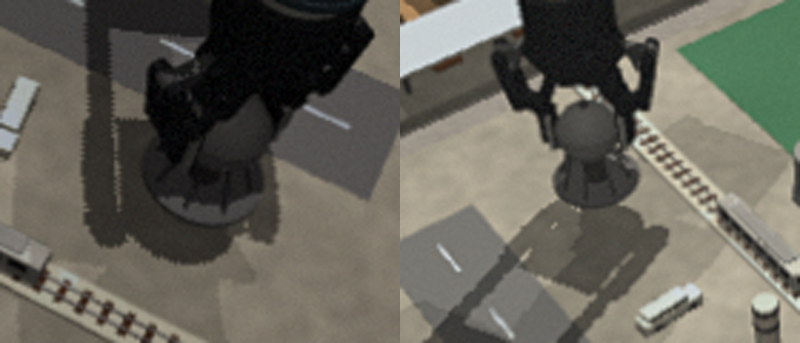

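The gas holder hangs level between the fingers, left panel (210,170) and right panel (590,150). I carry it to its plot next.

Request:
{"name": "jog_arm", "arguments": {"series": [[[-6,22,0,0,0,0,45],[-11,42,0,0,0,0,45],[-11,42,0,0,0,0,45],[-11,42,0,0,0,0,45],[-11,42,0,0,0,0,45],[-11,42,0,0,0,0,45],[-10.4,42,0,0,0,0,45],[-6,24,0,0,0,0,45],[0,0,0,0,0,0,45],[0,0,0,0,0,0,45]]]}}

```text
time_s: 10.5
eef_pos: [0.6476, 0.1034, 0.0914]
eef_rot: [-0.001, 0.901, 0.433, -0.001]
wrist_force: [-0.0, 1.2, -2.3]
opening: 0.62
grasp_force: 63.4
```

Request:
{"name": "jog_arm", "arguments": {"series": [[[0,0,12,0,0,0,45],[0,0,12,0,0,0,45],[0,0,10,0,0,0,45],[0,0,8,0,0,0,45],[0,0,4,0,0,0,45],[0,0,0,0,0,0,45],[0,0,0,0,0,0,45],[0,0,0,0,0,0,45],[0,0,0,0,0,0,45],[0,0,0,0,0,0,45]]]}}

```text
time_s: 11.5
eef_pos: [0.6483, 0.1037, 0.0467]
eef_rot: [0.0, 0.901, 0.433, 0.0]
wrist_force: [-0.2, -0.1, -0.7]
opening: 0.62
grasp_force: 63.4
```

```bash
python3 - <<'E'
from f import *
a=grab('scene')['frame'][270:380,280:400]; b=grab('side')['frame'][130:240,280:400]
for n in ['scene','side']:
    P=cloud(load(n)); print(sph(P,(.6477,.1036),h=.07),cyl(P,(.6477,.1036),.038,.0105,.016))
cv2.imwrite('pics/p4.png',np.hstack([cv2.resize(x,(400,367),interpolation=cv2.INTER_CUBIC) for x in (a,b)]))
o=ctrl.get_obs();print(o['eef_pos'],o['eef_rot'],o['wrist_force'],o['grasp_force'])
E
```

```text
(array([647. , 104.2,  68. ]), 657) (array([640.3,  97.8]), 207, np.float64(6.11))
(array([647.8, 100.3,  67.7]), 458) (array([654.2, 110. ]), 191, np.float64(7.22))
[0.64817573 0.10373952 0.04652464] [8.77840259e-05 9.01154883e-01 4.33497221e-01 1.71478683e-04] [-0.44174443 -0.26454959 -1.7899666 ] 63.38779930025339
```

View pics/p4.png

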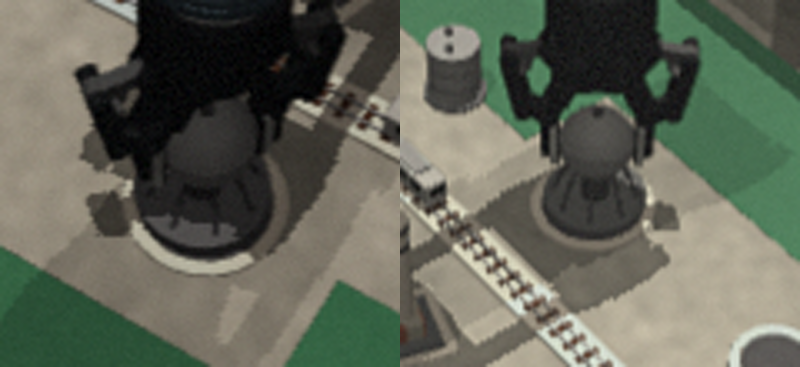

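The gas holder hangs level just above the big plot, left panel (205,200) and right panel (595,190). I lower it with a 1 mm trim.

Request:
{"name": "jog_arm", "arguments": {"series": [[[0.9,-0.4,2,0,0,0,45],[0,0,2,0,0,0,45],[0,0,2,0,0,0,45],[0,0,1.5,0,0,0,45],[0,0,0.8,0,0,0,45],[0,0,0.4,0,0,0,45],[0,0,0.3,0,0,0,45],[0,0,0,0,0,0,45],[0,0,0,0,0,0,45],[0,0,0,0,0,0,45]]]}}

```text
time_s: 12.6
eef_pos: [0.6483, 0.1047, 0.0373]
eef_rot: [0.0, 0.901, 0.434, 0.0]
wrist_force: [0.3, 0.3, -1.3]
opening: 0.621
grasp_force: 63.4
```

Request:
{"name": "jog_arm", "arguments": {"series": [[[0,0,0.5,0,0,0,45],[0,0,0.5,0,0,0,45],[0,0,0.4,0,0,0,45],[0,0,0.4,0,0,0,45],[0,0,0.3,0,0,0,45],[0,0,0.3,0,0,0,45],[0,0,0,0,0,0,45],[0,0,0,0,0,0,45],[0,0,0,0,0,0,45],[0,0,0,0,0,0,45]]]}}

```text
time_s: 13.6
eef_pos: [0.6484, 0.1047, 0.0371]
eef_rot: [0.0, 0.901, 0.434, -0.0]
wrist_force: [-8.1, 0.1, 13.9]
opening: 0.622
grasp_force: 64.8
```

Request:
{"name": "jog_arm", "arguments": {"series": [[[0,0,-1,0,0,0,45],[0,0,-0.8,0,0,0,45],[0,0,0,0,0,0,60],[0,0,0,0,0,0,65],[0,0,0,0,0,0,75],[0,0,0,0,0,0,85],[0,0,0,0,0,0,85],[0,0,0,0,0,0,85],[0,0,-20,0,0,0,85],[0,0,-40,0,0,0,85]]]}}

```text
time_s: 14.6
eef_pos: [0.6451, 0.1047, 0.0932]
eef_rot: [-0.002, 0.901, 0.433, -0.004]
wrist_force: [0.4, -0.4, 1.0]
opening: 0.991
grasp_force: 0.0
```

Request:
{"name": "jog_arm", "arguments": {"series": [[[0,0,-40,0,0,0,85],[20,-17,0,0,0,0,85],[33,-26,0,0,0,0,85],[33,-26,0,0,0,0,85],[33,-26,0,0,0,0,85],[0,0,0,0,0,0,85],[0,0,0,0,0,0,85],[0,0,0,0,0,0,85],[0,0,0,0,0,0,85],[0,0,0,0,0,0,85]]]}}

```text
time_s: 15.6
eef_pos: [0.6486, 0.2556, 0.1367]
eef_rot: [0.0, 0.902, 0.433, -0.0]
wrist_force: [0.3, -0.3, 0.3]
opening: 0.998
grasp_force: 0.0
```

```bash
python3 - <<'E'
from f import *
for n in ['scene','side','wrist']:
    P=cloud(grab(n))
    print(n,sph(P,(.6477,.1036),h=.058))
    if n!='wrist': print('tank',cyl(P,(.640,.266),.021,.01,.046))
f=load('scene')['frame'];a=f[270:380,280:400]; b=load('side')['frame'][130:240,280:400]
cv2.imwrite('pics/p5.png',np.hstack([cv2.resize(x,(400,367),interpolation=cv2.INTER_CUBIC) for x in (a,b)]))
o=ctrl.get_obs();print(o['eef_pos'],o['eef_rot'])
E
```

```text
scene (array([647.2, 104.9,  58.4]), 658)
tank (array([640.1, 268. ]), 229, np.float64(0.58))
side (array([648.5, 101.1,  57.9]), 315)
tank (array([639.9, 264.6]), 168, np.float64(1.01))
wrist (array([647. , 104. ,  57.4]), 869)
[0.64854696 0.25620463 0.13677871] [1.75197569e-05 9.01382868e-01 4.33023007e-01 2.83957499e-05]
```

View pics/p5.png

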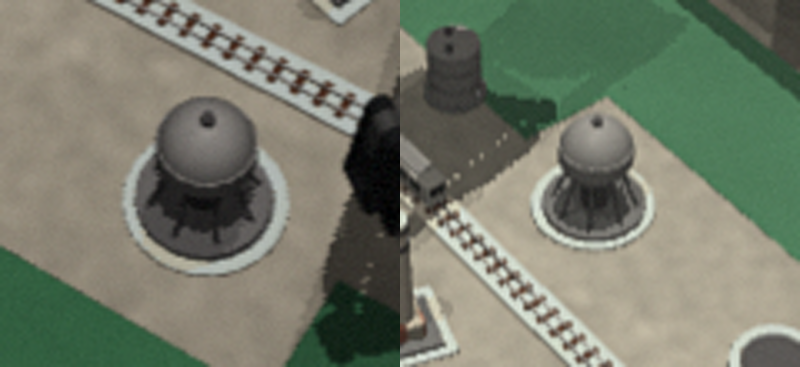

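The gas holder is centred on its plot with an even light ring round the base, left panel (205,190) and right panel (595,190). The tank is next.

Request:
{"name": "jog_arm", "arguments": {"series": [[[1.2,-6.5,0,0,0,0,85],[1.3,-6.4,0,0,0,0,85],[0,0,25,0,0,0,85],[0,0,30,0,0,0,85],[0,0,30,0,0,0,85],[0,0,20,0,0,0,85],[0,0,12,0,0,0,85],[0,0,7,0,0,0,85],[0,0,0,0,0,0,85],[0,0,0,0,0,0,85]]]}}

```text
time_s: 16.75
eef_pos: [0.6406, 0.2673, 0.0139]
eef_rot: [0.0, 0.901, 0.434, 0.001]
wrist_force: [0.5, -0.5, 0.1]
opening: 0.995
grasp_force: 0.0
```

Request:
{"name": "jog_arm", "arguments": {"series": [[[0,0,0,0,0,0,32],[0,0,0,0,0,0,32],[0,0,0,0,0,0,32],[0,0,0,0,0,0,32],[0,0,0,0,0,0,32],[0,0,0,0,0,0,32],[0,0,-5,0,0,0,32],[0,0,-15,0,0,0,32],[0,0,-20,0,0,0,32],[0,0,-20,0,0,0,32]]]}}

```text
time_s: 17.75
eef_pos: [0.6393, 0.2669, 0.0735]
eef_rot: [-0.0, 0.901, 0.434, -0.001]
wrist_force: [-0.2, -0.0, -0.2]
opening: 0.478
grasp_force: 60.6
```

Request:
{"name": "jog_arm", "arguments": {"series": [[[0,0,-32,0,0,0,32],[0,0,-32,0,0,0,32],[-20,17,0,0,0,0,32],[-37,32,0,0,0,0,32],[-37,32,0,0,0,0,32],[-37,32,0,0,0,0,32],[-37,32,0,0,0,0,32],[-37,32,0,0,0,0,32],[-37,32,0,0,0,0,32],[-27.7,24,0,0,0,0,32]]]}}

```text
time_s: 18.75
eef_pos: [0.6533, -0.0923, 0.1376]
eef_rot: [0.0, 0.901, 0.433, 0.0]
wrist_force: [1.5, -0.7, -1.1]
opening: 0.477
grasp_force: 60.7
```

Request:
{"name": "jog_arm", "arguments": {"series": [[[0,0,0,0,0,0,32],[0,0,20,0,0,0,32],[0,0,30,0,0,0,32],[0,0,30,0,0,0,32],[0,0,20,0,0,0,32],[0,0,8,0,0,0,32],[0,0,0,0,0,0,32],[0,0,0,0,0,0,32],[0,0,0,0,0,0,32],[0,0,0,0,0,0,32]]]}}

```text
time_s: 19.75
eef_pos: [0.6545, -0.0894, 0.0303]
eef_rot: [0.001, 0.901, 0.434, 0.001]
wrist_force: [0.8, -0.4, -0.5]
opening: 0.483
grasp_force: 60.8
```

```bash
python3 - <<'E'
from f import *
for n in ['scene','side','wrist']:
    P=cloud(grab(n))
    print('tank',cyl(P,(.6535,-.090),.021,.028,.055), np.round(np.nanmax(P[np.hypot(P[...,0]-.6535,P[...,1]+.09)<.018][:,2]),4))
o=ctrl.get_obs();print(o['eef_pos'],o['eef_rot'],o['wrist_force'],o['grasp_force'])
f=load('scene')['frame'];a=f[230:330,200:310]; b=load('side')['frame'][180:280,340:450]
cv2.imwrite('pics/p6.png',np.hstack([cv2.resize(x,(400,364),interpolation=cv2.INTER_CUBIC) for x in (a,b)]))
E
```

```text
tank (array([653.9, -88.2]), 235, np.float64(0.97)) 0.3939
tank (array([654.8, -91.9]), 199, np.float64(1.29)) 0.3932
tank (array([653.7, -89.1]), 3723, np.float64(0.49)) 0.1227
[ 0.65391849 -0.08927053  0.02943012] [3.62534294e-04 9.01150593e-01 4.33505853e-01 3.91315426e-04] [-0.88497344 -0.55341288 -1.67784326] 60.80153703689575
```

View pics/p6.png

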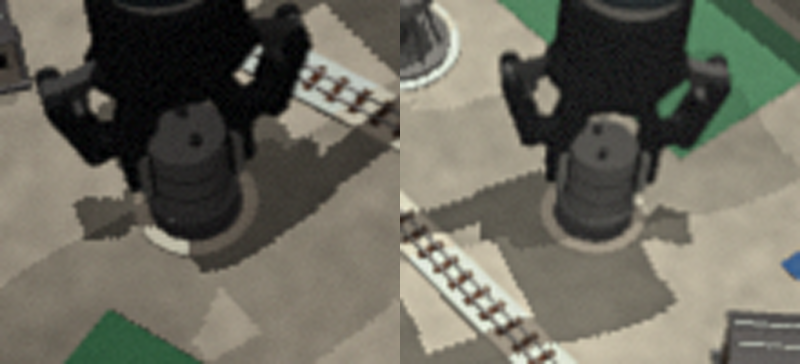

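The tank hangs level over its plot, left panel (195,185) and right panel (600,185). I lower it.

Request:
{"name": "jog_arm", "arguments": {"series": [[[-0.3,-0.4,3,0,0,0,32],[0,0,3,0,0,0,32],[0,0,2,0,0,0,32],[0,0,1,0,0,0,32],[0,0,0.6,0,0,0,32],[0,0,0.6,0,0,0,32],[0,0,0.6,0,0,0,32],[0,0,0.6,0,0,0,32],[0,0,0,0,0,0,32],[0,0,0,0,0,0,32]]]}}

```text
time_s: 20.9
eef_pos: [0.6531, -0.0891, 0.0173]
eef_rot: [0.0, 0.901, 0.434, 0.0]
wrist_force: [0.2, -0.8, -0.8]
opening: 0.478
grasp_force: 60.8
```

Request:
{"name": "jog_arm", "arguments": {"series": [[[0,0,0.5,0,0,0,32],[0,0,0.4,0,0,0,32],[0,0,0.4,0,0,0,32],[0,0,0.3,0,0,0,32],[0,0,0.3,0,0,0,32],[0,0,0,0,0,0,32],[0,0,0,0,0,0,32],[0,0,0,0,0,0,32],[0,0,0,0,0,0,32],[0,0,0,0,0,0,32]]]}}

```text
time_s: 21.9
eef_pos: [0.6532, -0.0892, 0.0167]
eef_rot: [0.0, 0.901, 0.434, -0.0]
wrist_force: [-4.6, -0.2, 8.4]
opening: 0.48
grasp_force: 61.1
```

Request:
{"name": "jog_arm", "arguments": {"series": [[[0,0,-0.6,0,0,0,32],[0,0,-0.6,0,0,0,32],[0,0,0,0,0,0,46],[0,0,0,0,0,0,52],[0,0,0,0,0,0,65],[0,0,0,0,0,0,85],[0,0,0,0,0,0,85],[0,0,0,0,0,0,85],[0,0,-20,0,0,0,85],[0,0,-40,0,0,0,85]]]}}

```text
time_s: 22.9
eef_pos: [0.6499, -0.0882, 0.0732]
eef_rot: [-0.003, 0.901, 0.433, -0.003]
wrist_force: [1.1, 0.5, -0.9]
opening: 0.992
grasp_force: 0.0
```

Request:
{"name": "jog_arm", "arguments": {"series": [[[0,0,-40,0,0,0,85],[0,0,-25,0,0,0,85],[0,0,0,0,0,-0.14,85],[0,0,0,0,0,-0.14,85],[0,0,0,0,0,-0.14,85],[0,0,0,0,0,-0.14,85],[0,0,0,0,0,-0.14,85],[0,0,0,0,0,-0.14,85],[0,0,0,0,0,-0.14,85],[0,0,0,0,0,-0.14,85]]]}}

```text
time_s: 23.9
eef_pos: [0.653, -0.0891, 0.1416]
eef_rot: [-0.0, 0.531, 0.847, 0.0]
wrist_force: [0.7, 0.5, 0.2]
opening: 0.994
grasp_force: 0.0
```

```bash
python3 - <<'E'
from f import *
for n in ['scene','side']:
    P=cloud(grab(n))
    print('tank',cyl(P,(.6535,-.090),.021,.013,.05))
    for zz in (.036,.044):
        q=P[(np.hypot(P[...,0]-.6577,P[...,1]+.258)<.065)&(P[...,2]>zz)]
        r=cv2.minAreaRect((q[:,:2]*1000).astype(np.float32)); e=np.linalg.eigh(np.cov(q[:,:2].T))[1][:,1]
        print('hall',zz,r,np.degrees(np.arctan2(e[1],e[0])))
    q=P[(np.hypot(P[...,0]-.6577,P[...,1]+.258)<.065)&(P[...,2]>.050)]
    l=cv2.fitLine((q[:,:2]*1000).astype(np.float32),cv2.DIST_HUBER,0,.01,.01).ravel(); print('ridge',l,np.degrees(np.arctan2(l[1],l[0])))
o=ctrl.get_obs();print(o['eef_pos'],o['eef_rot'],o['q'])
f=load('scene')['frame'];a=f[200:330,140:300]; b=load('side')['frame'][190:320,340:500]
cv2.imwrite('pics/p7.png',np.hstack([cv2.resize(x,(400,325),interpolation=cv2.INTER_CUBIC) for x in (a,b)]))
E
```

```text
tank (array([652.2, -88.1]), 241, np.float64(0.58))
hall 0.036 ((658.08740234375, -255.6223602294922), (45.90570068359375, 84.29957580566406), 47.36148452758789) 138.08641081445
hall 0.044 ((659.1217041015625, -254.5942840576172), (43.05428695678711, 84.32498168945312), 47.72255325317383) 136.68973591694166
ridge [   0.7467743    -0.66507757  660.37646    -255.39478   ] -41.68827
tank (array([654.1, -91.8]), 205, np.float64(0.86))
hall 0.036 ((657.46630859375, -259.14093017578125), (46.77466583251953, 84.54214477539062), 47.86737823486328) 137.57952482602101
hall 0.044 ((656.2604370117188, -260.2909240722656), (43.45111846923828, 84.29644012451172), 47.86737823486328) 137.15549402751606
ridge [   0.7419031   -0.6705071  655.79913   -260.57077  ] -42.106213
[ 0.6529976  -0.08912239  0.14157592] [-1.41796851e-05  5.32708148e-01  8.46299019e-01 -5.75332860e-06] [-3.15349264e-01  4.47497787e-01  1.45410244e+00 -4.48344822e-06
  1.24002274e+00 -7.62549448e-01]
```

View pics/p7.png

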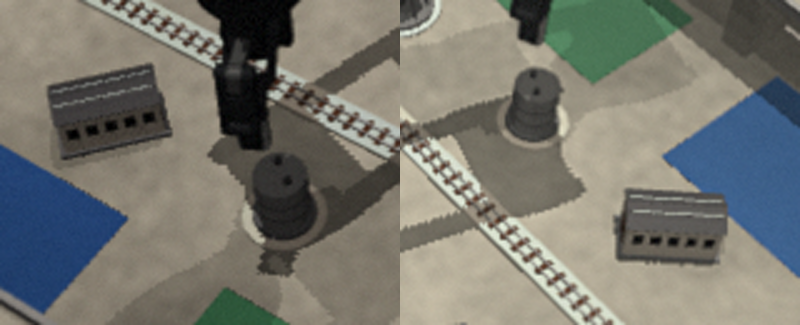

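The tank sits centred on its plot, left panel (280,205) and right panel (535,115). The hall stands untouched at left (110,110). I go over the hall and line up with it.

Request:
{"name": "jog_arm", "arguments": {"series": [[[-20.8,-9.2,0,0,0,0,85],[-38,-16.9,0,0,0,0,85],[-38,-16.9,0,0,0,0,85],[-38,-16.9,0,0,0,0,85],[-19,-8.5,0,0,0,0,85],[0,0,0,0,0,-0.129,85],[0,0,0,0,0,-0.129,85],[0,0,0,0,0,-0.129,85],[0,0,30,0,0,0,85],[0,0,25,0,0,0,85]]]}}

```text
time_s: 25.0
eef_pos: [0.6582, -0.257, 0.0866]
eef_rot: [0.001, 0.362, 0.932, 0.0]
wrist_force: [-0.1, 0.2, -0.2]
opening: 0.994
grasp_force: 0.0
```

Request:
{"name": "jog_arm", "arguments": {"series": [[[0,0,20,0,0,0,85],[0,0,25,0,0,0,85],[0,0,18,0,0,0,85],[0,0,9,0,0,0,85],[0,0,3,0,0,0,85],[0,0,0,0,0,0,85],[0,0,0,0,0,0,85],[0,0,0,0,0,0,85],[0,0,0,0,0,0,85],[0,0,0,0,0,0,85]]]}}

```text
time_s: 26.0
eef_pos: [0.6579, -0.2576, 0.0122]
eef_rot: [0.0, 0.361, 0.933, -0.0]
wrist_force: [-0.1, -0.2, -0.1]
opening: 0.994
grasp_force: 0.0
```

Request:
{"name": "jog_arm", "arguments": {"series": [[[0,0,0,0,0,0,28],[0,0,0,0,0,0,28],[0,0,0,0,0,0,28],[0,0,0,0,0,0,28],[0,0,0,0,0,0,28],[0,0,0,0,0,0,28],[0,0,0,0,0,0,28],[0,0,-15,0,0,0,28],[0,0,-25,0,0,0,28],[0,0,-30,0,0,0,28]]]}}

```text
time_s: 27.0
eef_pos: [0.6565, -0.2567, 0.0814]
eef_rot: [-0.002, 0.361, 0.933, 0.0]
wrist_force: [1.0, -0.9, -0.4]
opening: 0.434
grasp_force: 61.8
```

Request:
{"name": "jog_arm", "arguments": {"series": [[[9,-20,0,0,0,0,28],[18,-38.5,0,0,0,0,28],[18,-38.5,0,0,0,0,28],[18,-38.5,0,0,0,0,28],[18,-38.5,0,0,0,0,28],[17,-36.5,0,0,0,0,28],[0,0,0,0,0,0.145,28],[0,0,0,0,0,0.145,28],[0,0,0,0,0,0.145,28],[0,0,0,0,0,0.145,28]]]}}

```text
time_s: 28.0
eef_pos: [0.4434, -0.3474, 0.0824]
eef_rot: [0.0, 0.615, 0.789, -0.0]
wrist_force: [-0.5, -0.3, -0.7]
opening: 0.436
grasp_force: 61.8
```

Request:
{"name": "jog_arm", "arguments": {"series": [[[0,0,0,0,0,0.145,28],[0,0,0,0,0,0.145,28],[0,0,0,0,0,0.145,28],[0,0,0,0,0,0.145,28],[0,0,0,0,0,0.145,28],[0,0,0,0,0,0.145,28],[0,0,0,0,0,0.139,28],[0,0,0,0,0,0,28],[0,0,25,0,0,0,28],[0,0,20,0,0,0,28]]]}}

```text
time_s: 29.0
eef_pos: [0.4439, -0.3476, 0.0369]
eef_rot: [0.001, 0.917, 0.398, 0.0]
wrist_force: [0.1, -0.2, -1.6]
opening: 0.43
grasp_force: 61.7
```

Request:
{"name": "jog_arm", "arguments": {"series": [[[0,0,6,0,0,0,28],[0,0,2,0,0,0,28],[0,0,0,0,0,0,28],[0,0,0,0,0,0,28],[0,0,0,0,0,0,28],[0,0,0,0,0,0,28],[0,0,0,0,0,0,28],[0,0,0,0,0,0,28],[0,0,0,0,0,0,28],[0,0,0,0,0,0,28]]]}}

```text
time_s: 30.0
eef_pos: [0.4435, -0.3472, 0.0286]
eef_rot: [-0.0, 0.918, 0.396, -0.0]
wrist_force: [-0.5, -0.5, -0.7]
opening: 0.431
grasp_force: 61.7
```

```bash
python3 - <<'E'
from f import *
for n in ['scene','side']:
    P=cloud(grab(n))
o=ctrl.get_obs();print(o['eef_pos'],o['eef_rot'],o['wrist_force'],o['grasp_force'])
f=load('scene')['frame'];a=f[110:220,155:275]; b=load('side')['frame'][310:430,340:460]
cv2.imwrite('pics/p8.png',np.hstack([cv2.resize(x,(400,380),interpolation=cv2.INTER_CUBIC) for x in (a,b)]))
E
```

```text
[ 0.44353867 -0.3472509   0.02856905] [-1.69144942e-05  9.18161239e-01  3.96206940e-01 -9.33478689e-06] [-0.59961275 -0.57123085 -1.46924452] 61.692434549331665
```

View pics/p8.png

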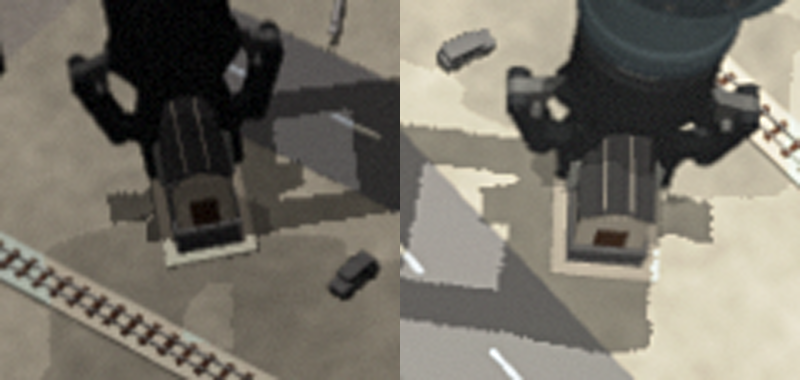

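The hall hangs square over its plot, left panel (200,180) and right panel (608,200). I lower it.

Request:
{"name": "jog_arm", "arguments": {"series": [[[0,0,4,0,0,0,28],[0,0,3,0,0,0,28],[0,0,2,0,0,0,28],[0,0,1.5,0,0,0,28],[0,0,0.8,0,0,0,28],[0,0,0.6,0,0,0,28],[0,0,0.5,0,0,0,28],[0,0,0.4,0,0,0,28],[0,0,0,0,0,0,28],[0,0,0,0,0,0,28]]]}}

```text
time_s: 31.1
eef_pos: [0.4436, -0.3473, 0.0159]
eef_rot: [0.0, 0.918, 0.396, 0.0]
wrist_force: [-0.8, -0.3, -1.4]
opening: 0.433
grasp_force: 61.7
```

Request:
{"name": "jog_arm", "arguments": {"series": [[[0,0,0.4,0,0,0,28],[0,0,0.4,0,0,0,28],[0,0,0.3,0,0,0,28],[0,0,0.3,0,0,0,28],[0,0,0,0,0,0,28],[0,0,0,0,0,0,28],[0,0,0,0,0,0,28],[0,0,0,0,0,0,28],[0,0,0,0,0,0,28],[0,0,0,0,0,0,28]]]}}

```text
time_s: 32.1
eef_pos: [0.4436, -0.3472, 0.0147]
eef_rot: [-0.0, 0.918, 0.396, -0.0]
wrist_force: [-2.1, 1.9, 4.2]
opening: 0.436
grasp_force: 62.3
```

Contact made, so I release and rise.

Request:
{"name": "jog_arm", "arguments": {"series": [[[0,0,-0.4,0,0,0,28],[0,0,0,0,0,0,28],[0,0,0,0,0,0,42],[0,0,0,0,0,0,48],[0,0,0,0,0,0,65],[0,0,0,0,0,0,85],[0,0,0,0,0,0,85],[0,0,0,0,0,0,85],[0,0,-20,0,0,0,85],[0,0,-40,0,0,0,85]]]}}

```text
time_s: 33.1
eef_pos: [0.4415, -0.345, 0.0722]
eef_rot: [-0.004, 0.918, 0.396, -0.001]
wrist_force: [-0.2, -0.1, -0.3]
opening: 0.995
grasp_force: 0.0
```

Request:
{"name": "jog_arm", "arguments": {"series": [[[0,0,-40,0,0,0,85],[0,0,-40,0,0,0,85],[0,0,-40,0,0,0,85],[0,0,-20,0,0,0,85],[0,0,0,0,0,0,85],[0,0,0,0,0,0,85],[0,0,0,0,0,0,85],[0,0,0,0,0,0,85],[0,0,0,0,0,0,85],[0,0,0,0,0,0,85]]]}}

```text
time_s: 34.1
eef_pos: [0.4433, -0.347, 0.2139]
eef_rot: [-0.001, 0.918, 0.396, -0.0]
wrist_force: [-0.1, -0.1, -0.3]
opening: 0.993
grasp_force: 0.0
```

```bash
python3 - <<'E'
from f import *
for n in ['scene','side']:
    P=cloud(grab(n))
    for zz in (.039,.047): 
        q=P[(np.hypot(P[...,0]-.444,P[...,1]+.347)<.065)&(P[...,2]>zz)&(P[...,2]<.07)]
        print(n,'hall',cv2.minAreaRect((q[:,:2]*1000).astype(np.float32)))
    print(cyl(P,(.6535,-.090),.021,.013,.05),sph(P,(.6477,.1036),h=.058),cyl(P,(.4655,.0895),.010,.025,.105))
    ok=(P[...,2]>.02)&(abs(P[...,0]-.553)<.03)&(abs(P[...,1]-.23)<.09); q=P[ok]; print('railcar',np.nanmin(q,0).round(3),np.nanmax(q,0).round(3))
print(ctrl.get_obs()['eef_pos'])
f=load('scene')['frame'];a=f[110:220,155:275]; b=load('side')['frame'][310:430,340:460]
cv2.imwrite('pics/p9.png',np.hstack([cv2.resize(x,(400,380),interpolation=cv2.INTER_CUBIC) for x in (a,b)]))
E
```

```text
scene hall ((442.66485595703125, -346.3294372558594), (90.58772277832031, 42.533851623535156), 47.464508056640625)
scene hall ((442.44873046875, -346.1584777832031), (90.33930969238281, 41.826202392578125), 48.30165481567383)
(array([652.2, -88.3]), 249, np.float64(0.59)) (array([647.1, 104.9,  58.4]), 653) (array([464.8,  90.4]), 262, np.float64(0.6))
railcar [0.543 0.17  0.02 ] [0.566 0.289 0.04 ]
side hall ((443.741943359375, -349.2638854980469), (85.53073120117188, 42.318023681640625), 47.28594970703125)
side hall ((443.5801086425781, -349.11444091796875), (85.53073120117188, 41.877464294433594), 47.28594970703125)
(array([653.9, -91.7]), 207, np.float64(0.84)) (array([647.7, 103.6,  58. ]), 0) (array([466.2,  87.1]), 217, np.float64(0.81))
railcar [0.541 0.163 0.02 ] [0.563 0.286 0.038]
[ 0.44348533 -0.34716896  0.21442262]
```

View pics/p9.png

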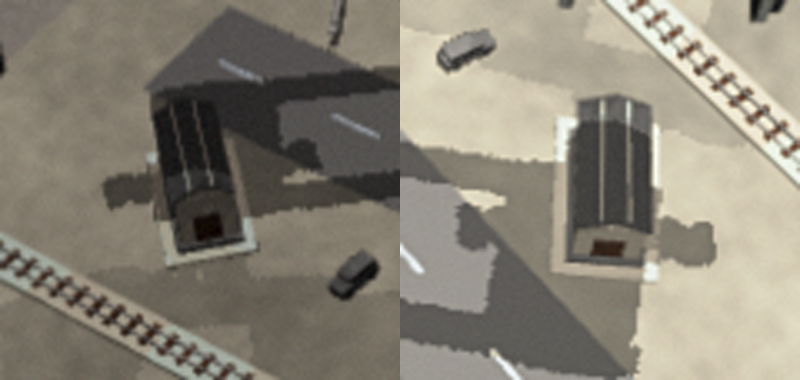

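All four models stand upright on their plots: the hall is squared on its plate at left (195,185) and right (608,195), the other three measure within about 1 mm, and the railcar has not moved. I hand the job in.

```bash
python3 -c "
from bench import ctrl
print(ctrl.hand_in())"
```

```text
the job is handed in; nothing more can be done
None
```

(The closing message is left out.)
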